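# Seat the white stage plate in the light base

## Robot

A 6-joint arm with a two-finger parallel gripper is mounted at the origin on the work surface. World frame = base frame: x ahead of the robot, y to its left, z up, the work surface at z = 0. Lengths are in mm, angles in degrees, forces in N, time in s.
With the tool pointing down it reaches from about 275 to 850 mm from the base axis. Payload 19 kg.
Tool frame: the origin (TCP) lies midway between the tips of the shut fingers; the grasp point (between the pads) lies 19 mm behind it; z points along the fingers, y is the line along which they close (so a half turn about z gives the same grasp; the last joint's range is limited). The gripper opens to 85 mm and grips with 20 to 120 N. Pads are 22 mm wide; open, the fingers measure 114 mm over their backs; the gripper's body (76 mm by 85 mm) begins 54 mm behind the grasp point. The pads swing forward as they close: fully open they stand 13 mm farther back than shut.
Start: joints at [-83.022, 8.623, 82.357, -0, 89.026, -7.678], TCP at [145.461, -556.265, 231.267] pointing down, gripper open.
Joint ranges: [-160.23, 160.23], [-39.13, 120.54], [6.94, 153.29], [-79.49, 259.48], [9.18, 160.14], [-161.06, 161.06]. Speed limits (degrees/s): [108.29, 108.29, 127.2, 172.46, 172.46, 172.46].

## Interface

Orientations are given as [roll, pitch, yaw] about the fixed x, y, z axes, in that order (R = Rz(yaw) Ry(pitch) Rx(roll)).
In Python, from bench import * gives the robot as it stands. The module is installed in compiled form; this text tells all that it offers.
- The arm moves only by the shell command python3 -m creep 'ROWS' [OPENING] [FORCE]. ROWS is JSON, one flat list of numbers, 6 for each row, row after row: the shift along the tool's x, y, z in units of 0.1 m (1.0 is 0.1 m), then the turn, a rotation vector about the tool's x, y, z in units of 30 degrees (1.0 is 30 degrees). In form: [tx, ty, tz, rx, ry, rz, tx, ty, tz, rx, ry, rz, ...]. A call has 1 to 20 rows; each row is the pose to reach, as a shift and turn from the pose commanded when the call began, along the tool's axes at that moment; what a row does not reach only later rows make up. A row lasts 1/10 s, in which the tool goes at most 50 mm and 8.59 degrees, less where a joint would pass 70% of its speed; a pose out of reach is approached as far as the arm can. A call with a number of a shift or a turn outside -1 to 1 is refused whole. A call with a gripper value outside its range is refused whole. OPENING is the opening, from -1 (shut) to 1 (fully open), set as the call begins (- or left out, the last holds). The fingers move at their own pace and stop on an object; FORCE is the grip in N (left out, the last holds). Time passes only in rows, so rows that repeat a pose let the fingers close. It gives the time, the measured TCP pose, the force, the opening and the grip force at its end, in the units of the state.
- sense(): the state, without advancing time (a new reading comes with each control period).
- camera(name): name is "side" or "top" or "wrist"; returns a dict with "frame" (384x512x3 uint8, red, green, blue), "fx", "fy", "cx", "cy" (pixels), "dist_coeffs" ([k1, k2, p1, p2, k3] as OpenCV has them; the pictures are not rectified), "pose" (4x4, takes a point from camera to world coordinates). Camera axes: x right, y up, looking along -z (the intrinsics and any distortion apply to the point x, -y, -z); pixel columns grow to the right and rows downward; lengths in mm; the calibration is good to about 2 mm. A picture is of the moment at which its call begins. There is no depth.
- sign_off(): hands the job in; it is judged then, once.
The state is a dict: "t": time; "joint_positions": joint angles; "qvel": joint speeds; "joint_efforts": joint torques, N m; "eef_pos": TCP position; "tool_rot": TCP orientation; "ft_force": force on the tool from outside, world axes, zero at the start; "ft_torque": the same for the moment, N m; "width": opening from 0.0 (shut) to 1.0 (fully open); "gripper_force": force on a finger pad.
Only numpy, scipy, OpenCV 4.12 (cv2) and the standard library are available. Lean on these libraries where they do the work, as an engineer would, in place of code of your own. Each camera call takes 0.05 s, during which the arm holds its last target. There are 200 camera calls.

## Task

Fit the white stage plate into the round recess of the microscope light base: tilt it so that its edge slips under the red clip first, then level it until it lies flat on the floor of the recess, and let go. Leave the amber plate where it is.

Things in the scene. Friction and masses are not known exactly. Their poses are not given: they have to be found in the camera images.
- plate_white: loose white disc, the plate to fit: 90 mm across, 8 mm thick, about 110 g, flat on the bench, with a black grip bar on the centre of its top: 32 mm long (plate x), 14 mm thick (plate y), rising 28 mm above the disc (bar top 36 mm above the underside). Origin: centre of the underside; z is its upward normal. It may sit at any turn about z in the recess.
- plate_amber: loose amber-orange plate, same shape, size and black grip bar as the white one; a bystander that stays where it is. Origin: centre of the underside; axes as for the white plate.
- seat (a point): centre of the floor of the round recess (108 mm across, 10 mm deep, floor 35 mm above the bench) in the middle of the top of the fixed grey light base, a block 220 mm (x) by 200 mm (y), 45 mm high, at a varying place and yaw. z up; x points away from the red clip, which stands on the -x side, roughly towards the robot.
- clip_tip (a point): underside of the free end of the fixed, rigid red clip: a strip 26 mm wide, 3 mm thick, reaching 22 mm over the recess from its -x edge. The point is 32 mm from the recess axis, 18 mm above its floor; the clip's top is 11 mm above the base's top, its foot ends 72 mm from the axis. Axes as for the seat. The plate cannot go in level: it must tilt, clip-side edge down, to go under.
Not all that is in view belongs to the job. Of the things that look like the plate_white, take the one that is farthest to the robot's left at the start.

How it is judged (in metres and radians):
On the way:
1. the white plate is tilted by at least 6 degrees with its edge under the clip (angle between plate_white's own z axis and vertical between 0.105 and 1 rad and z of clip_tip in the frame of plate_white above 0.006 m and distance between clip_tip and plate_white below 0.046 m), for 0.1 s.
At the end, for the whole second after the job is handed in: The white plate lies flat (within 4.5 degrees) on the floor of the recess (underside within 4 mm of it), its centre within 15 mm of the recess's axis, at rest; the amber plate is within 30 mm of where it started (angle between plate_white's own z axis and vertical below 0.08 rad and horizontal distance between plate_white and seat below 0.015 m and z of plate_white in the frame of seat between -0.004 and 0.004 m and linear speed of plate_white below 0.02 m/s and angular speed of plate_white below 0.2 rad/s and distance of plate_amber from where it was at the start of the episode below 0.03 m); the robot touches nothing.
It fails at once if the amber plate is moved by more than 30 mm (distance of plate_amber from where it was at the start of the episode above 0.03 m).
It also fails if it takes over 40 s, if anything falls off the work surface, if the arm or the gripper's body presses on something with over 40 N, if the wrist force passes 120 N, or if a joint passes its speed limit or range.

## Working session

There is one attempt and no reset: what is moved stays moved. The work goes in short steps, Python scripts to look and compute and a shell command to move; the robot and the scene stay as the last step left them, time stands still between calls to the robot, and variables do not carry over. Pictures are saved under pics/ and viewed, at most 10 in all, crops included, and the job is handed in when it is done.

```bash
mkdir -p pics
python3 - <<'E'
from bench import *
import cv2,pickle
d={n:camera(n) for n in("top","side")}
pickle.dump(d,open("c0.pkl","wb"))
for n in d:
    c=d[n];print(n,c["fx"],c["cx"],c["cy"],c["dist_coeffs"],c["pose"].round(3).tolist());cv2.imwrite(f"pics/{n}0.png",c["frame"][:,:,::-1])
print(sense())
E
```

```text
top 441.05763775936583 258.44466214142096 195.24460777578565 [0.00851115 0.         0.         0.         0.        ] [[-0.008, 0.998, -0.064, 350.468], [-1.0, -0.006, 0.03, -128.481], [0.03, 0.064, 0.997, 1167.481], [0.0, 0.0, 0.0, 1.0]]
side 395.39119482569754 257.64199509885105 192.74364488730745 [0.03047223 0.         0.         0.         0.        ] [[0.985, 0.097, -0.14, 245.036], [-0.17, 0.532, -0.83, -1111.67], [-0.006, 0.841, 0.541, 719.04], [0.0, 0.0, 0.0, 1.0]]
{'t': 0.1, 'joint_positions': array([-8.30219477e+01,  8.64760466e+00,  8.23852188e+01, -7.26112422e-04,
        8.90265928e+01, -7.67813458e+00]), 'qvel': array([ 0.03822975, -0.12367571, -0.14319326,  0.00707213, -0.06271414,
        0.07206852]), 'joint_efforts': array([ 4.34496818e-03, -7.14375758e+01, -5.71800113e+01, -7.43441183e-05,
        7.08212974e-03,  9.09411460e-05]), 'eef_pos': array([ 145.43297576, -556.09752973,  230.77638056]), 'tool_rot': array([-1.79941019e+02, -7.21900255e-03,  1.46561959e+01]), 'ft_force': array([-0.20605765,  0.20765514,  0.36906925]), 'ft_torque': array([-0.01000073,  0.0016982 , -0.01149902]), 'gripper_force': 0.0, 'width': 1.0024230263100955}
```

View pics/top0.png

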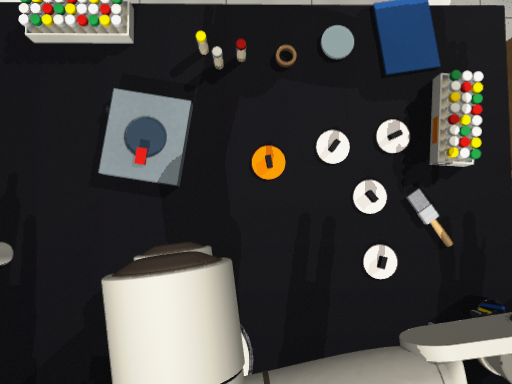

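View pics/side0.png

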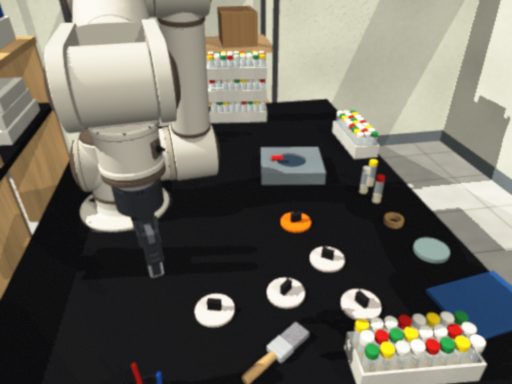

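The top view shows an orange plate at (268,162), the light base at (146,137) with its red clip at (141,155), and the arm at the bottom. 
Candidates for the white plate (top-view pixels) are (333,147), (393,136), (370,196) and (380,262). The grey-green disc at (337,42) is not one. Image left is +y, the robot's left, so I choose (333,147). In the side view it is at (327,259).

```bash
cat > h.py <<'E'
import numpy as np,cv2
def K(c): return np.array([[c["fx"],0,c["cx"]],[0,c["fy"],c["cy"]],[0,0,1.]])
def ray(c,uv):
    p=cv2.undistortPoints(np.float64(uv).reshape(-1,1,2),K(c),np.float64(c["dist_coeffs"]))[:,0]
    d=np.c_[p[:,0],-p[:,1],-np.ones(len(p))]@c["pose"][:3,:3].T
    return c["pose"][:3,3],d
def plane(c,uv,z):
    o,d=ray(c,uv);return o+d*((z-o[2])/d[:,2])[:,None]
def mask(f,name):
    h=cv2.cvtColor(f,cv2.COLOR_RGB2HSV).astype(int);H,S,V=h[...,0],h[...,1],h[...,2]
    m={"white":(S<45)&(V>150),"amber":(H>8)&(H<25)&(S>150)&(V>120),"red":((H<6)|(H>174))&(S>150)&(V>110),"black":V<60,
       "base":(H>85)&(H<120)&(S>15)&(S<90)&(V>85),"rec":(H>85)&(H<120)&(V>25)&(V<85)}[name]
    return m.astype(np.uint8)
def blob(m,uv,r=60):
    w=np.zeros_like(m);cv2.circle(w,tuple(map(int,uv)),r,1,-1)
    cs,_=cv2.findContours(m*w,cv2.RETR_EXTERNAL,cv2.CHAIN_APPROX_NONE)
    return max(cs,key=cv2.contourArea)
def circ(p):
    A=np.c_[2*p[:,:2],np.ones(len(p))];s=np.linalg.lstsq(A,(p[:,:2]**2).sum(1),rcond=None)[0]
    return s[:2],np.sqrt(s[2]+s[0]**2+s[1]**2)
E
python3 - <<'E'
from h import *
import pickle
d=pickle.load(open("c0.pkl","rb"));c=d["top"];f=c["frame"]
for n,u in(("white",(333,147)),("amber",(268,162))):
    b=cv2.convexHull(blob(mask(f,n),u,26));print(n,circ(plane(c,b,8)))
s=d["side"];
for n,u in(("white",(327,259)),("amber",(296,222))):
    b=cv2.convexHull(blob(mask(s["frame"],n),u,24));print("side",n,circ(plane(s,b,8)))
w=np.zeros(f.shape[:2],np.uint8);cv2.circle(w,(333,147),13,1,-1)
b=blob(mask(f,"black")*w,(333,147),13);r=cv2.minAreaRect(b);q=plane(c,cv2.boxPoints(r),36);print("bar",r,q.round(1).tolist())
b=blob(mask(f,"red"),(141,155),30);q=plane(c,cv2.boxPoints(cv2.minAreaRect(b)),56);print("red",q.round(1).tolist())
b=blob(mask(f,"base"),(146,137),75);q=plane(c,cv2.boxPoints(cv2.minAreaRect(b)),45);print("base",cv2.minAreaRect(b),q.round(1).tolist())
for u in((112,98),(185,105),(146,125),(160,145),(175,175)):print(f[u[1],u[0]],cv2.cvtColor(f,cv2.COLOR_RGB2HSV)[u[1],u[0]])
a=cv2.resize(f[85:205,90:215],None,fx=4,fy=4,interpolation=2);e=cv2.resize(f[115:180,300:365],None,fx=7,fy=7)[:480,:300]
a2=np.zeros((480,800,3),np.uint8);a2[:,:500]=a;a2[:e.shape[0],500:]=e[:,:300];cv2.imwrite("pics/crop.png",a2[:,:,::-1])
E
```

```text
white (array([ 554.29283208, -362.16995939]), np.float64(44.73399235370663))
amber (array([ 512.93836865, -189.86544381]), np.float64(45.1814588015686))
side white (array([ 553.48931812, -368.11811826]), np.float64(46.97540856865864))
side amber (array([ 512.07280477, -196.81244864]), np.float64(49.31641350802084))
bar ((333.58001708984375, 145.0600128173828), (4.599999904632568, 13.000000953674316), 36.869895935058594) [[542.8, -344.2, 36.0], [570.1, -365.1, 36.0], [562.8, -374.6, 36.0], [535.5, -353.7, 36.0]]
red [[505.4, 150.3, 56.0], [546.6, 145.7, 56.0], [543.2, 119.2, 56.0], [502.0, 123.9, 56.0]]
base ((144.3568115234375, 136.6304931640625), (79.68634033203125, 87.36613464355469), 9.7824068069458) [[481.4, 243.9, 45.0], [703.0, 209.6, 45.0], [668.1, 9.2, 45.0], [446.0, 46.4, 45.0]]
[121 132 134] [ 95  25 134]
[145 159 161] [ 94  25 161]
[58 76 94] [105  98  94]
[60 78 96] [105  96  96]
[100 108 110] [ 96  23 110]
```

View pics/crop.png

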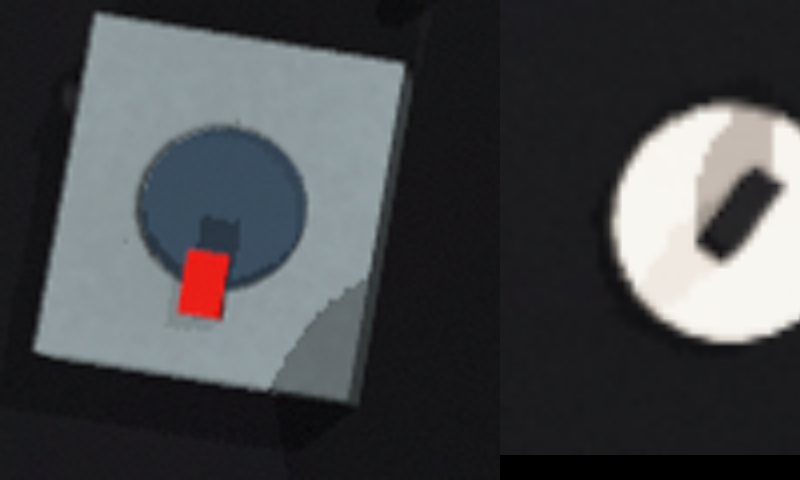

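The crop confirms a white disc with a dark bar. It also shows the base with corners near pixels (114,88), (191,100), (179,186) and (99,173), the recess, and the clip on the robot side. Next I refine the recess and plan the grasp.

Run:
```python
from h import *
import pickle
d=pickle.load(open("c0.pkl","rb"));c=d["top"];f=c["frame"]
h=cv2.cvtColor(f,cv2.COLOR_RGB2HSV).astype(int)
m=((h[...,0]>95)&(h[...,0]<115)&(h[...,1]>65)&(h[...,2]>40)).astype(np.uint8)
b=cv2.convexHull(blob(m,(146,137),35))
p=plane(c,b,45);print("rec",cv2.boundingRect(b),circ(p),"floor",circ(plane(c,b,40)))
cor=np.array([(95,12),(405,62),(357,403),(35,350)])/4+[90,85]
q=plane(c,cor,45);print(q.round(1).tolist(),q.mean(0),np.linalg.norm(np.diff(q,axis=0),axis=1))
for i,j in((3,0),(2,1)):
    v=q[j]-q[i];print("yaw",np.degrees(np.arctan2(v[1],v[0])))
v=q[0]-q[1];print("yaw",np.degrees(np.arctan2(v[1],v[0]))-90)
# two-view of clip centroid and side recess
s=d["side"];hs=cv2.cvtColor(s["frame"],cv2.COLOR_RGB2HSV).astype(int)
b=blob(mask(s["frame"],"red"),(278,157),20);print("side red",cv2.boundingRect(b),plane(s,b,56).mean(0))
m=((hs[...,0]>95)&(hs[...,0]<115)&(hs[...,1]>65)&(hs[...,2]>40)).astype(np.uint8)
b=blob(m,(290,158),30);print(cv2.boundingRect(b),circ(plane(s,cv2.convexHull(b),45)))
# bar by two views
```

```text
rec (125, 117, 41, 40) (array([574.11173257, 125.00113988]), np.float64(50.88428646110238)) floor (array([575.1079361 , 126.13025318]), np.float64(51.11094633553876))
[[700.0, 206.4, 45.0], [667.8, 8.7, 45.0], [447.8, 38.7, 45.0], [482.4, 241.3, 45.0]] [574.46510916 123.76599121  45.        ] [200.32603359 222.03839985 205.53013545]
yaw -9.093617766050484
yaw -7.7534259426123455
yaw -9.247583823970217
side red (272, 155, 11, 6) [524.61334923 125.20495237  56.        ]
(279, 156, 26, 10) (array([575.12080724, 113.51263682]), np.float64(42.01183292428479))
```

```bash
python3 -m creep '[0.4,-0.4,0,0,0,0, 0.8,-0.8,0,0,0,0, 1,-0.84,0,0,0,0, 1,-0.84,0,0,0,0]' 1 60 
python3 -m creep '[0.4,0,0,0,0,0, 0.8,0,0,0,0,0, 1,0,0,0,0,0, 1,0,0,0,0,0]' 
python3 -m creep '[0.4,0,0,0,0,0, 0.8,0,0,0,0,0, 1,0,0,0,0,0, 1,0,0,0,0,0]' 
python3 -m creep '[0.4,0,0,0,0,0, 0.8,0,0,0,0,0, 0.9,0,0,0,0,0, 0.9,0,0,0,0,0]' 
python3 -m creep '[0,0,0,0,0,0.25, 0,0,0,0,0,0.5, 0,0,0,0,0,0.75, 0,0,0,0,0,1, 0,0,0,0,0,1]' 
python3 -m creep '[0,0,0,0,0,0.25, 0,0,0,0,0,0.5, 0,0,0,0,0,0.74, 0,0,0,0,0,0.74, 0,0,0,0,0,0.74]'
python3 - <<'E'
from bench import *
import cv2,pickle
s=sense();print(s["t"],s["eef_pos"],s["tool_rot"],s["joint_positions"])
d={n:camera(n) for n in("wrist","top","side")};pickle.dump(d,open("c1.pkl","wb"))
c=d["wrist"];print(c["pose"].round(3).tolist(),c["fx"],c["dist_coeffs"])
cv2.imwrite("pics/w1.png",c["frame"][:,:,::-1])
E
```

```text
t: 0.5
eef_pos: [223.1, -447.4, 231.6]
tool_rot: [180.0, -0.0, 14.8]
ft_force: [-0.7, -0.3, 0.6]
width: 1.0
gripper_force: 0.0
t: 0.9
eef_pos: [319.4, -423.9, 230.7]
tool_rot: [-179.9, -0.0, 14.8]
ft_force: [-0.2, -0.3, 0.6]
width: 0.997
gripper_force: 0.0
t: 1.3
eef_pos: [415.7, -398.9, 230.6]
tool_rot: [-179.9, 0.0, 14.8]
ft_force: [-0.2, -0.1, -0.1]
width: 1.001
gripper_force: 0.0
t: 1.7
eef_pos: [501.5, -376.6, 230.6]
tool_rot: [-179.9, 0.0, 14.7]
ft_force: [-0.9, -0.1, -0.9]
width: 1.002
gripper_force: 0.0
t: 2.2
eef_pos: [499.8, -377.4, 231.4]
tool_rot: [180.0, 0.0, -15.6]
ft_force: [0.3, -0.1, -0.8]
width: 1.0
gripper_force: 0.0
t: 2.7
eef_pos: [500.8, -376.8, 231.4]
tool_rot: [180.0, 0.0, -37.2]
ft_force: [-0.1, 0.1, 0.7]
width: 1.004
gripper_force: 0.0
2.7 [ 500.80055398 -376.78599719  231.35873905] [ 1.79993950e+02  2.88514700e-03 -3.72260589e+01] [-4.39922746e+01  1.48206504e+01  7.49437489e+01 -6.34829190e-03
  9.02377529e+01  8.32337580e+01]
[[-0.605, 0.753, 0.259, 567.207], [-0.796, -0.573, -0.196, -428.059], [0.001, -0.325, 0.946, 374.101], [0.0, 0.0, 0.0, 1.0]] 296.62282382862173 [-0.06955826  0.          0.          0.          0.        ]
```

View pics/w1.png

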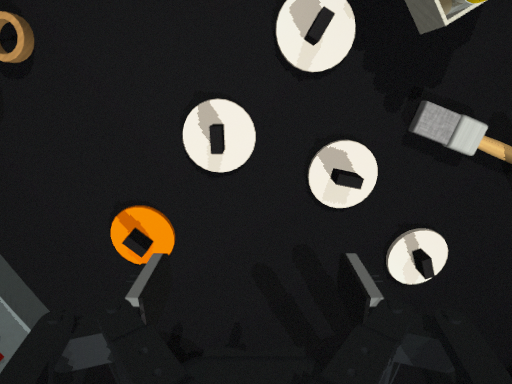

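In the wrist view the target is the white plate at (219,135), the one nearest the amber plate at (142,236). The other whites are at (316,30), (343,174) and (417,257). Next I measure the target's rim and bar in this view.

```bash
cat > bar.py <<'E'
from h import *
def bar(c,uv,R):
    f=c["frame"];b=cv2.convexHull(blob(mask(f,"white"),uv,R+5));ce,r=circ(plane(c,b,8))
    w=np.zeros(f.shape[:2],np.uint8);cv2.drawContours(w,[b],-1,1,-1)
    k=blob(mask(f,"black")*w,uv,R);n=cv2.minAreaRect(k)
    q=plane(c,cv2.boxPoints(n),36);e=max((q[1]-q[0],q[2]-q[1]),key=np.linalg.norm)
    print("disc",ce.round(1),r.round(1),"bar",n,q.mean(0).round(1),np.degrees(np.arctan2(e[1],e[0])).round(1),np.linalg.norm(q[1]-q[0]),np.linalg.norm(q[2]-q[1]))
    # contours sampled at z=36
    return k
E
python3 - <<'E'
from bar import *
import pickle
d=pickle.load(open("c1.pkl","rb"))
bar(d["wrist"],(219,135),40);bar(d["top"],(333,147),22)
c=d["wrist"];b=cv2.convexHull(blob(mask(c["frame"],"amber"),(142,236),38));print(circ(plane(c,b,8)))
E
```

```text
disc [ 553.7 -363.9] 44.7 bar ((216.5, 138.0), (28.0, 13.0), 90.0) [ 554.8 -365.7   36. ] 141.0 14.57011621948551 31.66203095863782
disc [ 545.6 -370.1] 67.3 bar ((337.4792785644531, 164.82960510253906), (6.941291809082031, 17.72004508972168), 73.61045837402344) [ 501.  -368.6   36. ] -73.9 46.46527282928812 18.080533454757376
(array([ 513.07427135, -192.42680967]), np.float64(45.46548741877644))
```

```bash
python3 -m creep '[0.2,-0.25,0.3,0,0,0.04, 0.34,-0.43,0.6,0,0,0.04, 0.34,-0.43,0.9,0,0,0.04, 0.34,-0.43,1,0,0,0.04, 0.34,-0.43,1,0,0,0.04]'
python3 - <<'E'
from bench import *
import cv2,pickle
from bar import *
s=sense();print(s["t"],s["eef_pos"],s["tool_rot"])
c=camera("wrist");pickle.dump(c,open("c2.pkl","wb"))
p=np.linalg.inv(c["pose"])@[554,-363.5,20,1];u=(c["cx"]+c["fx"]*p[0]/-p[2],c["cy"]+c["fy"]*p[1]/p[2]);print(u,p[2])
cv2.imwrite("pics/w2.png",c["frame"][:,:,::-1])
bar(c,u,int(60*c["fx"]/-p[2]))
E
```

```text
t: 3.35
eef_pos: [554.1, -362.7, 130.2]
tool_rot: [-180.0, 0.1, -38.7]
ft_force: [-0.8, -0.4, 0.2]
width: 1.0
gripper_force: 0.0
3.35 [ 554.06379915 -362.71882096  130.2094876 ] [-1.79998953e+02  1.39182125e-01 -3.86747014e+01]
(np.float64(253.71627339639562), np.float64(191.37075216846605)) -266.24134596634553
disc [ 554.  -363.7] 44.7 bar ((253.5, 192.5), (41.0, 15.0), 90.0) [ 557.1 -365.8   36. ] 141.7 12.339331282573607 36.44498771356063
```

View pics/w2.png

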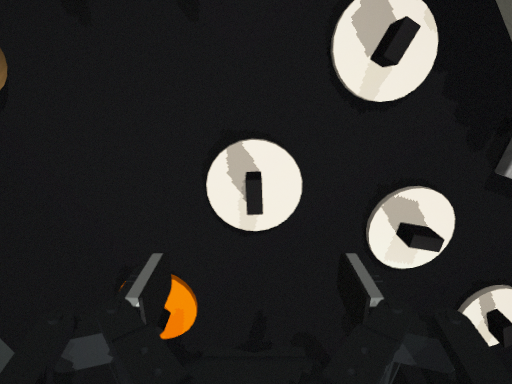

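The bar stands upright in the wrist view at (254,192), centred between the fingers at about 147 and 365. The tool is aligned, so I descend and grip.

```bash
python3 -m creep '[0,0,0.3,0,0,0, 0,0,0.6,0,0,0, 0,0,0.85,0,0,0, 0,0,1,0,0,0, 0,0,1,0,0,0]'
python3 -m creep '[0.01,0.01,0.1,0,0,0, 0.01,0.01,0.19,0,0,0, 0.01,0.01,0.19,0,0,0, 0.01,0.01,0.19,0,0,0]'
python3 -m creep '[0,0,0,0,0,0, 0,0,0,0,0,0, 0,0,0,0,0,0, 0,0,0,0,0,0, 0,0,0,0,0,0, 0,0,0,0,0,0, 0,0,0,0,0,0, 0,0,0,0,0,0, 0,0,0,0,0,0, 0,0,0,0,0,0]' -1 80
python3 -m creep '[0,0,-0.1,0,0,0, 0,0,-0.3,0,0,0, 0,0,-0.6,0,0,0, 0,0,-0.9,0,0,0, 0,0,-1,0,0,0, 0,0,-1,0,0,0]'
python3 - <<'E'
from bench import *
s=sense();print(s["ft_force"],s["ft_torque"])
E
```

```text
t: 3.9
eef_pos: [554.3, -363.0, 30.9]
tool_rot: [-180.0, 0.1, -38.7]
ft_force: [-0.0, 0.8, 0.6]
width: 0.997
gripper_force: 0.0
t: 4.3
eef_pos: [554.9, -364.4, 12.6]
tool_rot: [-180.0, -0.0, -38.7]
ft_force: [-0.0, -0.4, 0.9]
width: 0.998
gripper_force: 0.0
t: 5.3
eef_pos: [555.0, -364.5, 12.6]
tool_rot: [-180.0, -0.0, -38.7]
ft_force: [0.2, -0.6, 4.7]
width: 0.147
gripper_force: 78.7
t: 5.9
eef_pos: [555.3, -364.7, 113.8]
tool_rot: [-180.0, -0.1, -38.7]
ft_force: [0.4, -0.6, -1.2]
width: 0.146
gripper_force: 77.9
[ 0.39910563 -0.63549997 -1.2261359 ] [-0.04205676 -0.01366823 -0.03955008]
```

```bash
python3 -m creep '[0,0,0,0,0,-0.2, 0,0,0,0,0,-0.4, 0,0,0,0,0,-0.6, 0,0,0,0,0,-0.8, 0,0,0,0,0,-1, 0,0,0,0,0,-1]'
python3 -m creep '[0,-0.2,0,0,0,0, 0,-0.5,0,0,0,0, 0,-0.8,0,0,0,0, 0,-1,0,0,0,0]'
python3 -m creep '[0,-0.3,0,0,0,0, 0,-0.6,0,0,0,0, 0,-0.9,0,0,0,0, 0,-1,0,0,0,0]'
python3 -m creep '[0,-0.3,0,0,0,0, 0,-0.6,0,0,0,0, 0,-0.9,0,0,0,0, 0,-1,0,0,0,0]'
python3 -m creep '[0,-0.3,0,0,0,0, 0,-0.6,0,0,0,0, 0,-0.8,0,0,0,0, 0,-1,0,0,0,0]'
python3 -m creep '[-0.1,-0.3,0,0,0,0, -0.2,-0.6,0,0,0,0, -0.28,-0.8,0,0,0,0, -0.28,-0.86,0,0,0,0, -0.28,-0.86,0,0,0,0]'
python3 - <<'E'
from bench import *
import cv2,pickle
from h import *
s=sense();print(s["eef_pos"],s["tool_rot"])
d={n:camera(n) for n in("wrist","side","top")};pickle.dump(d,open("c3.pkl","wb"))
a=d["wrist"]["frame"];b=cv2.resize(d["side"]["frame"][90:220,220:380],(480,390))[:384]
cv2.imwrite("pics/w3.png",cv2.resize(np.hstack([a,b]),(800,310))[:,:,::-1])
c=d["wrist"];print(c["pose"].round(2).tolist())
E
```

```text
t: 6.5
eef_pos: [554.3, -363.9, 110.4]
tool_rot: [-179.9, 0.1, -8.6]
ft_force: [-0.8, 0.4, 0.2]
width: 0.144
gripper_force: 77.7
t: 6.9
eef_pos: [570.0, -263.0, 111.6]
tool_rot: [-180.0, 0.1, -8.8]
ft_force: [-0.0, -0.3, 0.3]
width: 0.147
gripper_force: 77.9
t: 7.3
eef_pos: [585.4, -163.8, 112.0]
tool_rot: [-180.0, 0.0, -8.7]
ft_force: [0.9, -0.1, -0.9]
width: 0.149
gripper_force: 77.9
t: 7.7
eef_pos: [600.5, -65.5, 112.0]
tool_rot: [-180.0, 0.0, -8.7]
ft_force: [-0.1, -1.1, -0.5]
width: 0.147
gripper_force: 78.0
t: 8.1
eef_pos: [615.7, 31.6, 112.0]
tool_rot: [180.0, 0.0, -8.8]
ft_force: [-0.2, -0.2, -0.4]
width: 0.146
gripper_force: 78.1
t: 8.6
eef_pos: [601.2, 120.4, 112.2]
tool_rot: [180.0, -0.0, -8.7]
ft_force: [0.5, -0.3, -0.9]
width: 0.146
gripper_force: 78.1
[601.19045008 120.41475213 112.16292931] [ 1.79989599e+02 -8.43072708e-04 -8.73125719e+00]
[[-0.15, 0.93, 0.32, 683.64], [-0.99, -0.14, -0.05, 107.05], [0.0, -0.33, 0.95, 254.89], [0.0, 0.0, 0.0, 1.0]]
```

View pics/w3.png

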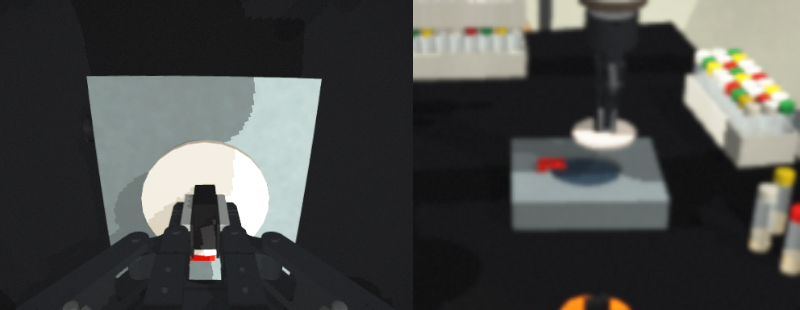

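Left, the wrist view: plate held level at about (254,242) full-scale, with the base's far corners at (109,95) and (398,97). Right, the side view: plate above the recess, with the clip to its left. I check the base and the held plate from these corners.

Run:
```python
from h import *
import pickle
d=pickle.load(open("c3.pkl","rb"));c=d["wrist"]
q=plane(c,[(109,95),(398,97)],45);print(q.round(1),np.linalg.norm(q[1]-q[0]))
y=np.radians(-8.8);ex=np.array([np.cos(y),np.sin(y)]);m=q.mean(0)[:2];print("seat from far edge",m-110*ex, "yaw",np.degrees(np.arctan2(*(q[0]-q[1])[1::-1]))-90)
f=c["frame"];h=cv2.cvtColor(f,cv2.COLOR_RGB2HSV).astype(int)
w=((h[...,1]<40)&((h[...,0]<40)|(h[...,2]>245))&(h[...,2]>110)).astype(np.uint8);w[250:]=0
b=blob(w,(254,230),90)[:,0];print(cv2.boundingRect(b))
b=b[(b[:,1]<240)];hl=cv2.convexHull(b)[:,0];hl=hl[hl[:,1]<225];p=plane(c,hl,107.6);print("disc",circ(p))
for n in("top","side"):
    c=d[n];f=c["frame"];b=blob(mask(f,"red"),(141,155) if n=="top" else (278,157),30);print(n,plane(c,b,56)[:,:2].mean(0))
```

```text
[[699.4 205.1  45. ]
 [667.8   9.1  45. ]] 198.48974339846615
seat from far edge [574.86971956 123.94959013] yaw -9.147480858620398
(175, 173, 159, 77)
disc (array([603.18724172, 119.36639568]), np.float64(42.857465228090824))Traceback (most recent call last):
  File "<stdin>", line 11, in <module>
  File "h.py", line 17, in blob
    return max(cs,key=cv2.contourArea)
ValueError: max() iterable argument is empty
```

```bash
python3 -m creep '[0,0,0,0,0.1,0, -0.02,0,0,0,0.2,0, -0.05,0.01,0.1,0,0.3,0, -0.05,0.01,0.2,0,0.4,0, -0.05,0.01,0.35,0,0.4,0, -0.05,0.01,0.47,0,0.4,0, -0.05,0.01,0.53,0,0.4,0, -0.05,0.01,0.53,0,0.4,0, -0.05,0.01,0.53,0,0.4,0]'
python3 - <<'E'
from bench import *
import cv2,pickle
from h import *
d={n:camera(n) for n in("wrist","side")}
a=d["wrist"]["frame"];b=cv2.resize(d["side"]["frame"][110:200,240:350],(480,393))[:384]
cv2.imwrite("pics/w4.png",cv2.resize(np.hstack([a,b]),(800,310))[:,:,::-1])
E
```

```text
t: 9.65
eef_pos: [596.3, 119.8, 59.6]
tool_rot: [-180.0, -12.0, -8.8]
ft_force: [-0.4, 0.5, -0.7]
width: 0.145
gripper_force: 78.0
```

View pics/w4.png

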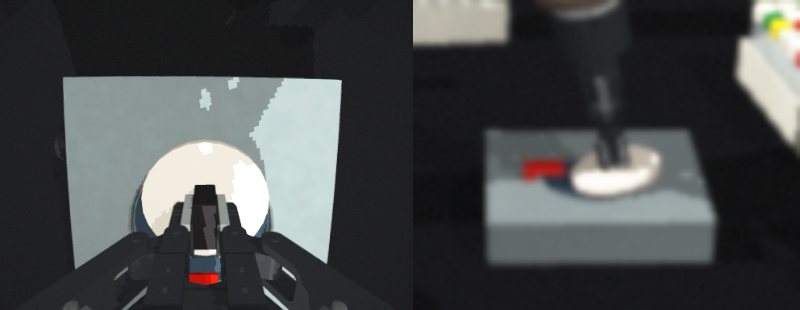

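The plate is tilted, with its clip-side edge down. The clip in the side view at (545,170) lies just left of the plate's lower edge, and there is no contact force. Now I slide it under the clip.

```bash
python3 -m creep '[-0.05,0,-0.01,0,0,0, -0.1,0,-0.02,0,0,0, -0.15,0,-0.03,0,0,0, -0.2,0,-0.04,0,0,0, -0.26,0,-0.05,0,0,0, -0.26,0,-0.05,0,0,0, -0.26,0,-0.05,0,0,0, -0.26,0,-0.05,0,0,0]'
python3 - <<'E'
from bench import *
import cv2
from h import *
d={n:camera(n) for n in("wrist","side")}
a=d["wrist"]["frame"];b=cv2.resize(d["side"]["frame"][110:200,240:350],(480,393))[:384]
cv2.imwrite("pics/w5.png",cv2.resize(np.hstack([a,b]),(800,310))[:,:,::-1])
E
```

```text
t: 10.55
eef_pos: [570.0, 124.0, 58.9]
tool_rot: [-180.0, -12.0, -8.7]
ft_force: [0.2, -1.0, -1.6]
width: 0.148
gripper_force: 78.0
```

View pics/w5.png

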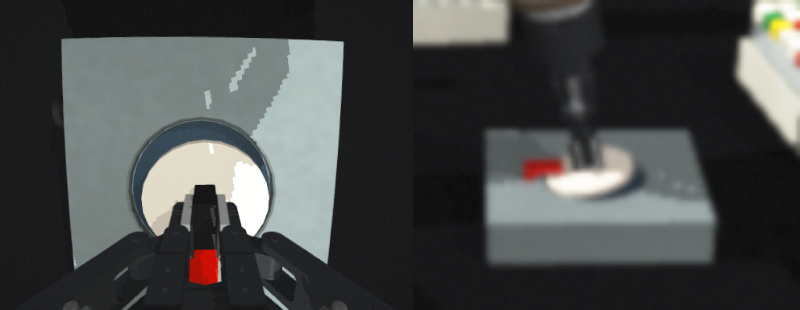

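The red clip tip now overlaps the plate's rim in the wrist view at (204,265) and in the side view at (545,175), with no contact force. Now I level and lower it.

```bash
python3 -m creep '[0.003,0,0.019,0,-0.065,0, 0.007,0,0.038,0,-0.13,0, 0.011,0,0.057,0,-0.2,0, 0.015,0,0.076,0,-0.265,0, 0.019,0,0.095,0,-0.33,0, 0.023,0,0.115,0,-0.4,0, 0.023,0,0.115,0,-0.4,0, 0.023,0,0.115,0,-0.4,0, 0.023,0,0.115,0,-0.4,0]'
```

```text
t: 11.55
eef_pos: [574.2, 123.4, 48.0]
tool_rot: [-180.0, -0.0, -8.7]
ft_force: [-0.3, 0.6, -1.1]
width: 0.151
gripper_force: 78.1
```

```bash
python3 -m creep '[0,0,0.005,0,0,0, 0,0,0.005,0,0,0, 0,0,0.005,0,0,0]'; python3 -m creep '[0,0,0.005,0,0,0, 0,0,0.005,0,0,0, 0,0,0.005,0,0,0]'
```

```text
t: 11.85
eef_pos: [574.3, 123.4, 47.7]
tool_rot: [-180.0, -0.0, -8.7]
ft_force: [0.6, -0.9, -1.2]
width: 0.152
gripper_force: 78.1
t: 12.15
eef_pos: [574.3, 123.4, 47.6]
tool_rot: [-180.0, -0.0, -8.7]
ft_force: [-4.3, 0.4, 6.8]
width: 0.144
gripper_force: 79.2
```

The plate touches the floor with about 7 N. I release and retreat straight up.

```bash
python3 -m creep '[0,0,0,0,0,0, 0,0,0,0,0,0, 0,0,0,0,0,0, 0,0,0,0,0,0, 0,0,0,0,0,0, 0,0,0,0,0,0, 0,0,0,0,0,0, 0,0,0,0,0,0]' 0.5
python3 -m creep '[0,0,-0.1,0,0,0, 0,0,-0.3,0,0,0, 0,0,-0.6,0,0,0, 0,0,-0.9,0,0,0, 0,0,-1,0,0,0, 0,0,-1,0,0,0]'
python3 -m creep '[-0.2,0,-0.3,0,0,0, -0.5,0,-0.6,0,0,0, -0.9,0,-0.9,0,0,0, -0.9,0,-1,0,0,0, -0.9,0,-1,0,0,0]'
python3 - <<'E'
from bench import *
import cv2
from h import *
d={n:camera(n) for n in("wrist","side","top")}
a=d["wrist"]["frame"];b=cv2.resize(d["side"]["frame"][110:200,240:350],(480,393))[:384]
cv2.imwrite("pics/w6.png",cv2.resize(np.hstack([a,b]),(800,310))[:,:,::-1])
c=d["wrist"]
p=np.linalg.inv(c["pose"])@[574.6,124,43,1];u=(c["cx"]+c["fx"]*p[0]/-p[2],c["cy"]+c["fy"]*p[1]/p[2]);print(u,p[2])
w=mask(c["frame"],"white");h=cv2.convexHull(blob(w,u,int(52*c["fx"]/-p[2])));print(circ(plane(c,h,43)))
s=d["top"];h=cv2.convexHull(blob(mask(s["frame"],"amber"),(268,162),26));print("amber",circ(plane(s,h,8)))
E
```

```text
t: 12.95
eef_pos: [574.4, 123.4, 47.0]
tool_rot: [-180.0, 0.0, -8.7]
ft_force: [-1.1, 0.2, 0.1]
width: 0.75
gripper_force: 0.0
t: 13.55
eef_pos: [575.0, 123.4, 149.0]
tool_rot: [-180.0, -0.2, -8.7]
ft_force: [0.3, -0.4, -1.5]
width: 0.75
gripper_force: 0.0
t: 14.05
eef_pos: [485.5, 137.2, 247.9]
tool_rot: [-180.0, -0.1, -8.7]
ft_force: [0.7, 0.4, -0.5]
width: 0.748
gripper_force: 0.0
(np.float64(252.84420068600332), np.float64(87.41273022012373)) -326.9279447222238
(array([572.47480489, 122.75675137]), np.float64(44.90505758341661))
amber (array([ 512.9196609 , -189.88103074]), np.float64(45.167982748063906))
```

View pics/w6.png

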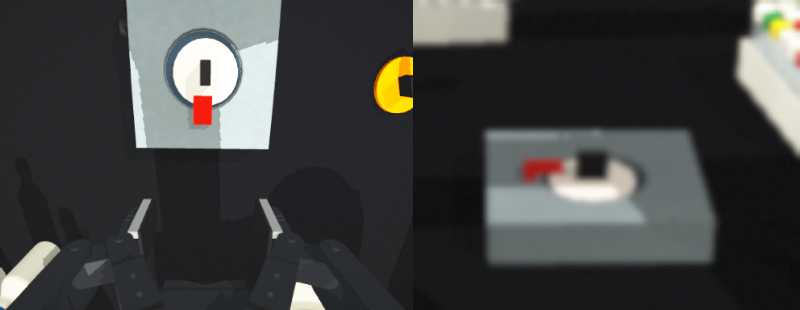

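The plate lies in the recess with the bar at (205,73) and its rim under the clip at (202,110). Its centre is about 2 mm from the recess axis, the amber plate has not moved, and the arm is clear.

```bash
python3 -c "
from bench import *
print(sign_off())"
```

```text
the job is handed in; nothing more can be done
None
```

The white plate went in tilted 12° under the red clip and now lies level on the recess floor, about 2 mm off-centre by the wrist camera; the amber plate has not moved, the arm is clear, and the job is handed in (no verdict was returned).

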